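# Build a square column of gift-set boxes on the banding jig

## Robot

A 7-joint arm with a two-finger parallel gripper is mounted at the origin on the work surface. World frame = base frame: x ahead of the robot, y to its left, z up, the work surface at z = 0. Lengths are in mm, angles in degrees, forces in N, time in s.
With the tool pointing down it reaches from about 425 to 925 mm from the base axis. Payload 6.8 kg.
Tool frame: the origin (TCP) lies midway between the tips of the shut fingers; the grasp point (between the pads) lies 19 mm behind it; z points along the fingers, y is the line along which they close (so a half turn about z gives the same grasp; the last joint's range is limited). The gripper opens to 85 mm and grips with 20 to 120 N. Pads are 22 mm wide; open, the fingers measure 114 mm over their backs; the gripper's body (76 mm by 85 mm) begins 54 mm behind the grasp point. The pads swing forward as they close: fully open they stand 13 mm farther back than shut.
Start: joints at [-71.396, 27.33, 1.283, 89.118, -0.659, 63.558, -4.761], TCP at [283.103, 612.78, 231.308] pointing down, gripper open.
Joint ranges: [-169.35, 169.35], [-19.33, 120.38], [-80.79, 83.38], [13.8, 139.57], [-78.32, 258.32], [9.67, 109.79], [-169.56, 169.56]. Speed limits (degrees/s): [136.94, 136.94, 180, 180, 180, 180, 180].

## Interface

Orientations are given as a 3x3 rotation matrix whose columns are the frame's x, y, z axes.
In Python, from station import env, eyes, job gives the robot as it stands. The module is installed in compiled form; this text tells all that it offers.
- The arm moves only by the tool carry_out, never from a script. Its argument "deltas" is a list of rows, each an object with "dr": the turn, a rotation vector about the world's x, y, z in degrees, a list of three; "slide": the shift along the world's x, y, z in cm, a list of three; "gripper": the closure, from 0 (fully open) to 1 (shut). In form: [{"dr": [wx, wy, wz], "slide": [tx, ty, tz], "gripper": gripper}, ...]. A call has 1 to 12 rows; each row shifts and turns the commanded pose from where the row before left it; what a row does not reach is not made up. A row lasts 1/10 s, in which the tool goes at most 50 mm and 8.59 degrees, less where a joint would pass 70% of its speed; a pose out of reach is approached as far as the arm can. A call is refused whole if a number of a shift passes 5 or a number of a turn 8.59, either way. A call with a gripper value outside its range is refused whole. The fingers move at their own pace and stop on an object; the grip force is fixed at half the most. Time passes only in rows, so rows that do not move let the fingers close. It gives the time, the measured TCP pose, the force, the opening and the grip force at its end, in the units of the state.
- env.read_state(): the state, without advancing time (a new reading comes with each control period).
- eyes.capture(name): name is "scene" or "top" or "wrist"; returns the picture (400x640x3 uint8, red, green, blue); there is no depth.
- eyes.camera_model(name): a dict with "fov_y" (degrees; the focal length in pixels is half the picture's height over the tangent of half this angle, whatever the lens; pixels are square), "cx", "cy" (the principal point, pixels), "dist_coeffs" ([k1, k2, p1, p2, k3] as OpenCV has them; the pictures are not rectified), "view" (4x4, takes a point from world to camera coordinates). Camera axes: x right, y down, z forward; pixel columns grow to the right and rows downward; lengths in mm; the calibration is good to about 2 mm. A picture is of the moment at which its call begins: read the wrist's pose just before it. camera_model takes no time and is no camera call; for the wrist camera it gives the pose at the moment of the call.
- job.job_done(): hands the job in; it is judged then, once.
Trained networks look in the newest picture that a camera, given by its name, has taken for a name from the list of things; names that differ only in an ending like _2 or _b are one class to them, and where a whole thing is asked for, a point or a joint stands for the part that bears it (a point fixed in the world has none). Each returns a list of dicts, best first, with "p" (0 to 1); they miss things now and then, are a little off and sometimes report something else, mostly with a low value. They report only what shows in the picture. A call takes as long as a camera call.
- eyes.cut_out(query, camera): "region" (400x640 bool, what is visible of it) and "position" ([row, column] in pixels, amid what is visible of it).
The state is a dict: "t": time; "joint_positions": joint angles; "dq": joint speeds; "joint_efforts": joint torques, N m; "tcp_pos": TCP position; "eef_rot": TCP orientation; "ft_force": force on the tool from outside, world axes, zero at the start; "wrist_torque": the same for the moment, N m; "finger_gap": opening from 0.0 (shut) to 1.0 (fully open); "grasp_force": force on a finger pad.
Only numpy, scipy, OpenCV 4.12 (cv2) and the standard library are available. Lean on these libraries where they do the work, as an engineer would, in place of code of your own. Each camera call takes 0.05 s, during which the arm holds its last target. There are 200 camera calls.

## Task

First press the open hinged lid of the black tin fully shut. Then build up the column on the kraft carton that already lies on the green banding jig: the white carton first, the shut black tin on that, and the orange slim carton on top, each set down gently, lying flat, long sides the same way and edges flush with the kraft carton. Do not push the kraft carton out of place, leave the bottles and jars as they stand, and let go of everything at the end.

Things in the scene. Friction and masses are not known exactly. Their poses are not given: they have to be found in the camera images.
- jig: Fixed green plate of the banding jig, 150 x 100 x 10 mm; it reaches from x = -83 to 67 mm and y = -50 to 50 mm of its frame, top at z = 10 mm; origin under the place where the column's centre stands. At its -x end a steel stop plate, 40 mm wide in y and 6 mm thick, stands from the plate up to z = 120 mm, its inner face at x = -52 mm (10 mm clear of the kraft carton).
- base: Kraft-brown carton, the bottom of the column, lying on the jig with its long side along the jig's x. 84 mm along its x, 56 mm along its y (grasp across y); origin at the centre of its underside, z up, so its top is at z = 30 mm. Loose, about 500 g.
- white: White closed carton with a grey band. A jar stands about 30 mm clear of its +y long side. 84 mm along its x, 56 mm along its y (grasp across y); origin at the centre of its underside, z up, so its top is at z = 40 mm. Loose, about 300 g.
- tin: Black tin with a hinged lid. 84 mm along its x, 56 mm along its y (grasp across y); origin at the centre of its underside, z up, so its top is at z = 30 mm. Loose, about 230 g. With the lid shut the tin is 36 mm tall. The lid is a flat plate 84 x 56 x 6 mm, hinged along the tin's +x short edge at x = 42 mm, z = 30 mm.
- tin_lid (a joint): Angle of the tin's lid (rad): 0 is fully shut, growing as its free edge (the -x edge when shut) swings up; at most 1.5. A stiff hinge: it stays where it is left, and a light push down shuts it (about 0.03 N m).
- lid_edge (a point): Middle of the upper free edge of the tin's lid, 84 mm from the hinge line.
- slim: Orange slim closed carton with a yellow band. A jar stands about 30 mm clear of its -y long side. 84 mm along its x, 56 mm along its y (grasp across y); origin at the centre of its underside, z up, so its top is at z = 30 mm. Loose, about 140 g.
- foundation: Bystander: cream-coloured round bottle with black cap and foot, 33 mm diameter, 105 mm tall, loose; origin at the centre of its underside.
- pump: Bystander: white pump bottle, 58 mm diameter, 115 mm tall to the shoulder, 161 mm with its pump head, which points to its -x by 33 mm; loose; origin at the centre of its underside.
- jar_a: Bystander: pearl-white round cream jar with a gold ring, 49 mm diameter, 42 mm tall, beside the white carton; loose; origin at the centre of its underside.
- jar_b: Bystander: the same kind of jar, beside the orange carton.

How it is judged:
By the outcome, as a careful person would: the job done as asked, in the order asked, and still so for the second after the job is handed in, with the robot touching nothing.
It also fails if it takes over 72 s, if anything falls off the work surface, if the arm or the gripper's body presses on something with over 40 N, if the wrist force passes 120 N, or if a joint passes its speed limit or range.

## Working session

There is one attempt and no reset: what is moved stays moved. The work goes in short steps, Python scripts to look and compute and a tool call to move; the robot and the scene stay as the last step left them, time stands still between calls to the robot, and variables do not carry over. Pictures are saved under pics/ and viewed, at most 10 in all, crops included, and the job is handed in when it is done.

Besides the shell and the picture viewer there is one more tool, called after "Call:" as name([rows], argument=value, ...), one row to a line, values as JSON. carry_out: Moves the arm, as the interface text tells. Its arguments: {"type":"object","properties":{"deltas":{"type":"array"}},"required":["deltas"]}

```bash
mkdir -p pics; cat > h.py <<'E'
import numpy as np,cv2,json
from station import env,eyes,job
def K(m):
    f=200/np.tan(np.radians(m['fov_y'])/2)
    return np.array([[f,0,m['cx']],[0,f,m['cy']],[0,0,1.]]),np.array(m['dist_coeffs'],float)
def proj(m,P):
    k,d=K(m);V=np.array(m['view'],float)
    p,_=cv2.projectPoints(np.asarray(P,float).reshape(-1,1,3),cv2.Rodrigues(V[:3,:3])[0],V[:3,3],k,d)
    return p.reshape(-1,2)
def ray(m,uv):
    k,d=K(m);V=np.array(m['view'],float)
    n=cv2.undistortPoints(np.asarray(uv,float).reshape(-1,1,2),k,d).reshape(-1,2)
    D=np.c_[n,np.ones(len(n))]@V[:3,:3]
    return -V[:3,:3].T@V[:3,3],D
def onz(m,uv,z):
    o,D=ray(m,uv);return o+D*((z-o[2])/D[:,2])[:,None]
def save(n,im): cv2.imwrite('pics/'+n+'.png',im[:,:,::-1])
E
python3 - <<'E'
from h import *
s=env.read_state();print({k:np.round(v,3).tolist() for k,v in s.items()})
for n in ['scene','top','wrist']:
    m=eyes.camera_model(n);im=eyes.capture(n);save(n+'0',im)
    print(n,m['fov_y'],m['cx'],m['cy'],m['dist_coeffs'],np.round(np.linalg.inv(m['view']),3).tolist())
    if n!='wrist':
        for q in ['jig','base','white','tin','tin_lid','slim','foundation','pump','jar_a']:
            for r in eyes.cut_out(q,n)[:2]:
                print(q,round(r['p'],2),np.round(r['position']),r['region'].sum())
E
```

```text
{'t': 0.0, 'joint_positions': [-71.395, 27.375, 1.279, 89.178, -0.658, 63.558, -4.759], 'dq': [-0.036, 0.017, -0.034, -0.086, 0.005, -0.035, -0.069], 'joint_efforts': [-0.001, -59.647, 1.608, -28.119, 0.012, 0.01, 0.0], 'tcp_pos': [282.872, 612.221, 230.34], 'eef_rot': [[-0.908, 0.419, -0.001], [0.419, 0.908, -0.002], [-0.0, -0.002, -1.0]], 'ft_force': [-0.39, -0.356, -0.796], 'wrist_torque': [-0.011, -0.033, -0.043], 'grasp_force': 0.0, 'finger_gap': 0.998}
scene 42.16426850264359 314.9930065609935 200.62975565384153 [-0.15852231  0.          0.          0.          0.        ] [[-0.75, 0.5, -0.433, 1107.117], [0.661, 0.553, -0.507, 647.593], [-0.014, -0.667, -0.745, 1017.483], [0.0, 0.0, 0.0, 1.0]]
jig 0.75 [256. 318.] 1358
base 0.75 [248. 308.] 917
base 0.49 [244. 402.] 357
white 0.57 [140. 270.] 716
tin 0.89 [187. 327.] 1055
tin_lid 0.97 [180. 329.] 674
tin_lid 0.58 [141. 271.] 728
slim 0.92 [268. 426.] 907
slim 0.54 [181. 325.] 642
foundation 0.97 [324. 373.] 570
pump 0.92 [204. 234.] 1131
jar_a 0.69 [244. 402.] 322
jar_a 0.59 [157. 289.] 176
top 45.97733211721021 318.8215963351438 200.48883566061247 [-0.05613197  0.          0.          0.          0.        ] [[0.049, -0.977, 0.208, 345.618], [-0.999, -0.046, 0.015, -3.502], [-0.005, -0.209, -0.978, 1142.706], [0.0, 0.0, 0.0, 1.0]]
jig 0.55 [186. 295.] 1845
base 0.64 [172. 296.] 623
white 0.79 [254. 444.] 969
white 0.17 [148. 380.] 776
tin 0.69 [248. 336.] 916
tin 0.21 [251. 446.] 993
tin_lid 0.66 [241. 338.] 744
slim 0.64 [242. 203.] 944
foundation 0.8 [154. 193.] 368
pump 0.94 [148. 379.] 795
jar_a 0.76 [254. 412.] 347
jar_a 0.73 [245. 234.] 321
wrist 66.49710768070753 316.9754852256275 201.27674643229324 [0.00165692 0.         0.         0.         0.        ] [[0.42, 0.86, 0.29, 208.741], [0.908, -0.397, -0.135, 648.329], [-0.001, 0.32, -0.947, 373.095], [0.0, 0.0, 0.0, 1.0]]
```

View pics/top0.png

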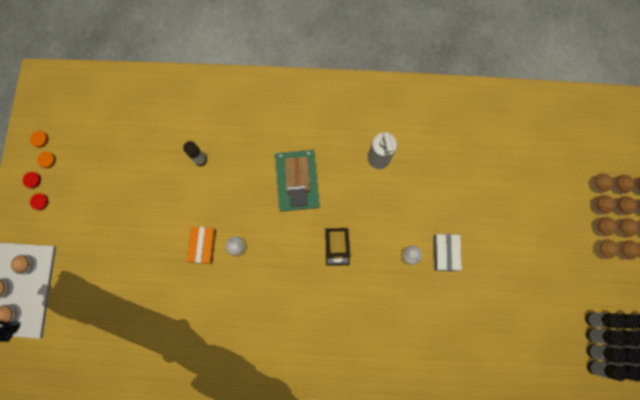

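View pics/scene0.png

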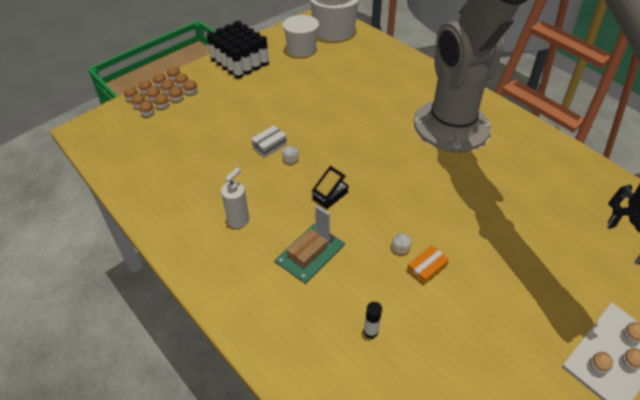

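The top view shows the jig at pixel (297,180) with its stop plate on the robot side. The tin is at (337,246), white at (448,253) with its jar at (412,255), and slim at (201,245) with its jar at (235,246). In the scene view the tin's lid stands steeply open at (328,180). Next I fit the box poses to both views.

```bash
cat > fit.py <<'E'
from h import *
from scipy.optimize import minimize
H=dict(base=30,white=40,tin=30,slim=30)
def box(h,x0=-42,x1=42,z0=0):
    return np.array([[x,y,z] for x in(x0,x1) for y in(-28,28) for z in(z0,z0+h)],float)
def parts(q,p):
    x,y,z,a=p[:4];c,s=np.cos(a),np.sin(a);R=np.array([[c,-s,0],[s,c,0],[0,0,1]])
    B=[box(H[q])]
    if q=='tin':
        t=p[4];L=box(6,-84,0)
        B.append(np.c_[L[:,0]*np.cos(t)+L[:,2]*np.sin(t),L[:,1],-L[:,0]*np.sin(t)+L[:,2]*np.cos(t)]+[42,0,30])
    if q=='tinshut': B=[box(36)]
    return [b@R.T+[x,y,z] for b in B]
H['tinshut']=36
def render(m,q,p):
    im=np.zeros((400,640),np.uint8)
    for b in parts(q,p):
        h=cv2.convexHull(proj(m,b).astype(np.float32)).reshape(-1,2)
        cv2.fillConvexPoly(im,np.round(h*16).astype(np.int32),255,cv2.LINE_AA,4)
    return im/255.
def fit(q,views,p0,free=None):
    p0=np.array(p0,float);sc=np.array([8,8,5,.1,.15])[:len(p0)]
    if free is not None: sc=sc*np.array(free)[:len(p0)]
    def loss(u,full=False):
        p=p0+u*sc;l=0
        for m,M in views:
            r=render(m,q,p);l+=1-np.minimum(r,M).sum()/np.maximum(r,M).sum()
        return l/len(views)
    b=None
    u=np.zeros(len(p0))
    for _ in range(3):
        r=minimize(loss,u,method='Nelder-Mead',options=dict(initial_simplex=np.vstack([u,u+np.eye(len(p0))]),maxfev=250));u=r.x
    p=p0+r.x*sc;return p,r.fun
E
python3 - <<'E'
from fit import *
ms={n:eyes.camera_model(n) for n in('scene','top')}
R={}
for n in ms:
    eyes.capture(n)
    for q in H:
        if q!='tinshut': R[n,q]=eyes.cut_out(q,n)[0]
for q,h in H.items():
    if q=='tinshut':continue
    r=R['top',q];x=onz(ms['top'],[r['position'][::-1]],h/2)[0]
    p0=[x[0],x[1],10 if q=='base' else 0,0]+([1.2] if q=='tin' else [])
    p,l=fit(q,[(ms[n],R[n,q]['region'].astype(float)) for n in ms],p0)
    print(q,np.round(p[:3],1),np.round(np.degrees(p[3:]),1),round(l,3))
for n in ms:
  for q in ['foundation','pump','jar_a']:
    for r in eyes.cut_out(q,n)[:2]: print(n,q,r['p'],np.round(onz(ms[n],[r['position'][::-1]],{'jar_a':25}.get(q,60))[0]))
s=env.read_state();m=eyes.camera_model('wrist')
E_=np.array(s['eef_rot']);C=np.linalg.inv(m['view']);print('cam in tcp',np.round(E_.T@(C[:3,3]-s['tcp_pos']),1),np.round(E_.T@C[:3,:3],3).tolist())
E
```

```text
base [644.2  71.3   8.7] [8.7] 0.164
white [ 4.714e+02 -2.952e+02  1.000e-01] [0.] 0.095
tin [473.9 -34.3   2.3] [ 5.5 22.4] 0.081
slim [461.2 292.5  -3.7] [0.7] 0.119
scene foundation 0.76 [688. 322.  60.]
scene pump 0.88 [ 705. -132.   60.]
scene pump 0.46 [491. 305.  60.]
scene jar_a 0.72 [469. 217.  25.]
scene jar_a 0.48 [ 470. -203.   25.]
top foundation 0.71 [675. 321.  60.]
top pump 0.64 [ 717. -128.   60.]
top pump 0.64 [ 469. -282.   60.]
top jar_a 0.65 [463. 206.  25.]
top jar_a 0.54 [ 465. -212.   25.]
cam in tcp [  82.4    1.1 -141.8] [[-0.0, -0.947, -0.32], [1.0, 0.0, -0.001], [0.001, -0.32, 0.947]]
```

Call:
carry_out([
  {"dr":[0,0,2.5],"slide":[1.8,-3.2,-0.3],"gripper":1},
  {"dr":[0,0,2.5],"slide":[1.8,-3.2,-0.3],"gripper":1},
  {"dr":[0,0,2.5],"slide":[1.8,-3.2,-0.3],"gripper":1},
  {"dr":[0,0,2.5],"slide":[1.8,-3.2,-0.3],"gripper":1},
  {"dr":[0,0,2.5],"slide":[1.8,-3.2,-0.3],"gripper":1},
  {"dr":[0,0,2.5],"slide":[1.8,-3.2,-0.3],"gripper":1},
  {"dr":[0,0,2.5],"slide":[1.8,-3.2,-0.3],"gripper":1},
  {"dr":[0,0,2.5],"slide":[1.8,-3.2,-0.3],"gripper":1},
  {"dr":[0,0,2.5],"slide":[1.8,-3.2,-0.3],"gripper":1},
  {"dr":[0,0,2.3],"slide":[1.6,-3.2,-0.3],"gripper":1},
  {"dr":[0,0,0],"slide":[0,0,0],"gripper":1},
  {"dr":[0,0,0],"slide":[0,0,0],"gripper":1},
])

```text
t: 3.05
tcp_pos: [461.5, 292.1, 201.4]
eef_rot: [[-1.0, 0.003, 0.0], [0.003, 1.0, 0.0], [-0.0, 0.0, -1.0]]
ft_force: [-0.2, 0.0, 1.0]
finger_gap: -0.0
grasp_force: 0.0
```

```bash
cat > look.py <<'E'
import sys
from fit import *
# usage: look.py picname q x y z yaw [lid]
def look(name,q,p0,free=None,show=True):
    m=eyes.camera_model('wrist');s=env.read_state();im=eyes.capture('wrist');np.savez('pics/'+name,im=im,view=m['view'])
    print('t',round(s['t'],2),'tcp',np.round(s['tcp_pos'],1),'R',np.round(np.array(s['eef_rot'])[:,1],3),'f',np.round(s['ft_force'],1),'gap',s['finger_gap'])
    rs=eyes.cut_out('tin' if q=='tinshut' else q,'wrist')
    if not rs: print('none'); save(name,im);return
    for r in rs[:3]: print(round(r['p'],2),np.round(r['position']),r['region'].sum())
    M=rs[0]['region'].astype(float)
    p,l=fit(q,[(m,M)],p0,free)
    print(q,np.round(p[:3],1),np.round(np.degrees(p[3:]),1),round(l,3))
    o=im.copy()
    c,_=cv2.findContours((render(m,q,p)>.5).astype(np.uint8),0,1);cv2.drawContours(o,c,-1,(255,0,255),1)
    save(name,o);return p
if __name__=='__main__':
    look(sys.argv[1],sys.argv[2],[float(a) for a in sys.argv[3:]])
E
python3 look.py w1 slim 461 292 0 0
```

```text
t 3.05 tcp [461.5 292.1 201.4] R [0.003 1.    0.   ] f [-0.2  0.   1. ] gap -0.00036020613288037284
0.73 [177. 317.] 4223
0.57 [192.  30.] 5013
0.29 [352.   9.] 1519
slim [464.1 291.7  -8.7] [-1.5] 0.022
```

View pics/w1.png

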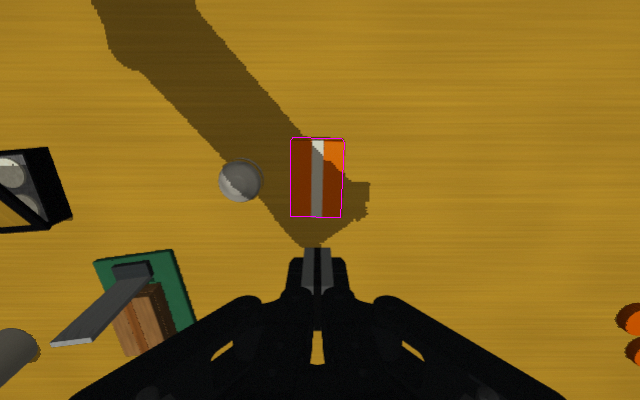

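The wrist view from (461,292) shows the slim carton centred at pixel (317,177), nearly square to the axes, and its jar at (240,180). The tin is at the left edge (30,190) and the jig at the lower left. The slim carton's fit agrees with the two-view estimate to about 3 mm.

Call:
carry_out([
  {"dr":[0,0,0],"slide":[0.1,-3.6,0],"gripper":1},
  {"dr":[0,0,0],"slide":[0.1,-4,0],"gripper":1},
  {"dr":[0,0,0],"slide":[0.1,-4,0],"gripper":1},
  {"dr":[0,0,0],"slide":[0.1,-4,0],"gripper":1},
  {"dr":[0,0,0],"slide":[0.1,-4,0],"gripper":1},
  {"dr":[0,0,0],"slide":[0.1,-4,0],"gripper":1},
  {"dr":[0,0,0],"slide":[0.1,-4,0],"gripper":1},
  {"dr":[0,0,0],"slide":[0.1,-3,0],"gripper":1},
  {"dr":[0,0,0],"slide":[0.1,-2,0],"gripper":1},
  {"dr":[0,0,0],"slide":[0,0,0],"gripper":1},
])

```text
t: 4.15
tcp_pos: [470.4, -34.8, 201.6]
eef_rot: [[-1.0, 0.003, 0.001], [0.003, 1.0, -0.001], [-0.001, -0.001, -1.0]]
ft_force: [0.0, 0.8, 0.5]
finger_gap: 0.005
grasp_force: 0.0
```

```bash
python3 look.py w2 tin 474 -34 0 0.1 0.4; python3 - <<'E'
from fit import *
# tin: compare lid-angle hypotheses on the stored wrist picture and the outside views
vs=[]
for n in ('scene','top','wrist'):
    m=eyes.camera_model(n);eyes.capture(n);vs.append((m,eyes.cut_out('tin',n)[0]['region'].astype(float)))
for a in (.3,.7,1.1,1.4):
    p,l=fit('tin',vs,[474,-34,0,.1,a]);print(np.round(p[:3],1),np.round(np.degrees(p[3:]),1),round(l,3))
E
```

```text
t 4.15 tcp [470.4 -34.8 201.6] R [ 0.003  1.    -0.001] f [0.  0.8 0.5] gap 0.004880213480818477
0.97 [181. 318.] 4706
tin [476.3 -34.3  -9.8] [ 4.5 30.6] 0.022Traceback (most recent call last):
  File "<stdin>", line 5, in <module>
IndexError: list index out of range
```

View pics/w2.png

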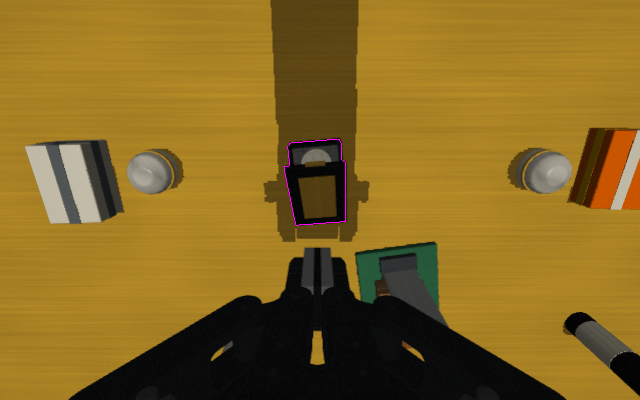

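The wrist view shows the tin at pixel (318,181), turned about 4.5°. Its lid's free edge is at row 163 and its hinge at row 222, so the lid is open roughly 30 to 45°. I press down with shut fingers nearer the free edge.

Call:
carry_out([
  {"dr":[0,0,0],"slide":[-0.1,0,-3],"gripper":1},
  {"dr":[0,0,0],"slide":[-0.2,0,-4],"gripper":1},
  {"dr":[0,0,0],"slide":[-0.2,0,-2.5],"gripper":1},
  {"dr":[0,0,0],"slide":[0,0,-1],"gripper":1},
  {"dr":[0,0,0],"slide":[0,0,-1],"gripper":1},
  {"dr":[0,0,0],"slide":[0,0,-1],"gripper":1},
  {"dr":[0,0,0],"slide":[0,0,-1],"gripper":1},
  {"dr":[0,0,0],"slide":[0,0,-1],"gripper":1},
  {"dr":[0,0,0],"slide":[0,0,-0.8],"gripper":1},
  {"dr":[0,0,0],"slide":[0,0,-0.5],"gripper":1},
  {"dr":[0,0,0],"slide":[0,0,-0.2],"gripper":1},
  {"dr":[0,0,0],"slide":[0,0,0],"gripper":1},
])

```text
t: 5.65
tcp_pos: [465.0, -33.3, 41.1]
eef_rot: [[-1.0, 0.0, -0.0], [0.0, 1.0, -0.0], [0.0, -0.0, -1.0]]
ft_force: [0.4, -0.2, 0.7]
finger_gap: -0.003
grasp_force: 0.0
```

Call:
carry_out([
  {"dr":[0,0,0],"slide":[0,0,-0.2],"gripper":1},
  {"dr":[0,0,0],"slide":[0,0,-0.2],"gripper":1},
  {"dr":[0,0,0],"slide":[0,0,-0.1],"gripper":1},
  {"dr":[0,0,0],"slide":[0,0,-0.1],"gripper":1},
  {"dr":[0,0,0],"slide":[0,0,0],"gripper":1},
])

```text
t: 6.15
tcp_pos: [465.2, -33.3, 35.9]
eef_rot: [[-1.0, 0.0, 0.0], [0.0, 1.0, 0.0], [-0.0, 0.0, -1.0]]
ft_force: [-2.5, -0.5, 8.6]
finger_gap: -0.001
grasp_force: 4.4
```

Call:
carry_out([
  {"dr":[0,0,0],"slide":[0,0,2],"gripper":1},
  {"dr":[0,0,0],"slide":[0,0,4],"gripper":1},
  {"dr":[0,0,0],"slide":[0,0,4],"gripper":0},
  {"dr":[0,0,0],"slide":[0,0,3],"gripper":0},
  {"dr":[0,0,0],"slide":[0,0,1],"gripper":0},
  {"dr":[0,0,0],"slide":[0,0,0],"gripper":0},
])

```text
t: 6.75
tcp_pos: [466.0, -33.1, 176.4]
eef_rot: [[-1.0, -0.0, 0.003], [-0.0, 1.0, 0.001], [-0.003, 0.001, -1.0]]
ft_force: [-0.2, -0.2, -0.6]
finger_gap: 0.681
grasp_force: 0.0
```

```bash
python3 look.py w3 tinshut 474 -34 0 0.08
```

```text
t 6.75 tcp [466.  -33.1 176.4] R [-0.     1.     0.001] f [-0.2 -0.2 -0.6] gap 0.6810615881478769
0.96 [188. 316.] 5042
tinshut [476.1 -34.2  -7.5] [4.8] 0.024
```

View pics/w3.png

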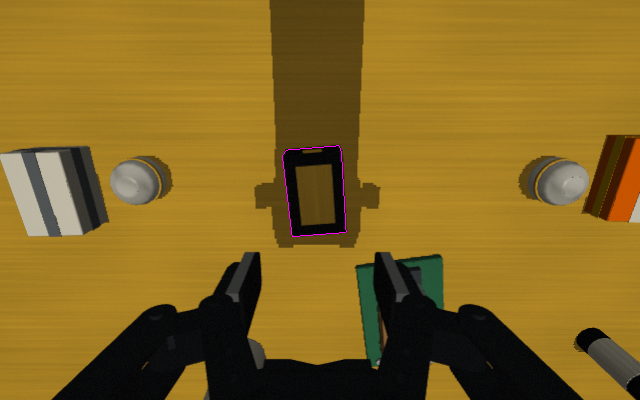

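The lid is flush shut: the tin is at pixel (316,188), estimated (476,-34) with yaw about 4.8°. Next I look at the jig and base from beyond the stop plate.

Call:
carry_out([
  {"dr":[0,0,0],"slide":[3,1.4,0.6],"gripper":0.22},
  {"dr":[0,0,0],"slide":[4,1.8,0.8],"gripper":0.22},
  {"dr":[0,0,0],"slide":[4,1.8,0.8],"gripper":0.22},
  {"dr":[0,0,0],"slide":[4,1.8,0.8],"gripper":0.22},
  {"dr":[0,0,0],"slide":[4,1.8,0.8],"gripper":0.22},
  {"dr":[0,0,0],"slide":[3,1.2,0.6],"gripper":0.22},
  {"dr":[0,0,0],"slide":[1.4,0.6,0],"gripper":0.22},
  {"dr":[0,0,0],"slide":[0,0,0],"gripper":0.22},
])

```text
t: 7.65
tcp_pos: [699.6, 72.3, 215.8]
eef_rot: [[-1.0, -0.002, -0.003], [-0.002, 1.0, -0.0], [0.003, -0.0, -1.0]]
ft_force: [-0.3, -0.3, -0.9]
finger_gap: 0.779
grasp_force: 0.0
```

```bash
python3 look.py w4 base 644 71 10 0.1
```

```text
t 7.65 tcp [699.6  72.3 215.8] R [-0.002  1.    -0.   ] f [-0.3 -0.3 -0.9] gap 0.7792953670634915
0.81 [127. 317.] 4654
base [644.9  70.3   2.9] [6.5] 0.028
```

View pics/w4.png

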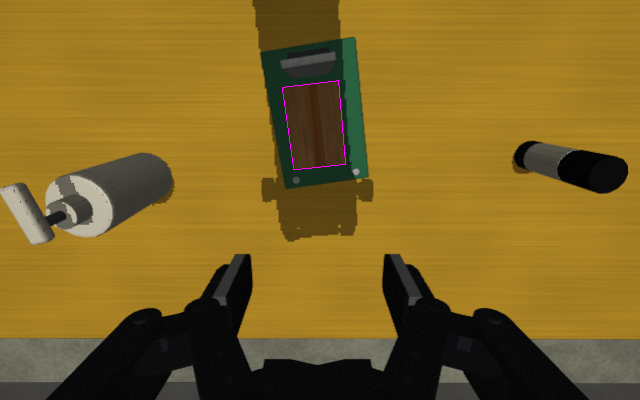

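The base is at pixel (317,125), fully visible inside the green jig, with the stop plate at (308,65). Yaw is about 6.5°. I take a second, closer view for height and precision.

Call:
carry_out([
  {"dr":[0,0,0],"slide":[0,0,-3],"gripper":0.22},
  {"dr":[0,0,0],"slide":[0,0,-4],"gripper":0.22},
  {"dr":[0,0,0],"slide":[-0.5,0,-2],"gripper":0.22},
  {"dr":[0,0,0],"slide":[0,0,0],"gripper":0.22},
  {"dr":[0,0,0],"slide":[0,0,0],"gripper":0.22},
])

```text
t: 8.25
tcp_pos: [693.5, 70.0, 129.5]
eef_rot: [[-1.0, 0.001, -0.001], [0.001, 1.0, -0.0], [0.001, -0.0, -1.0]]
ft_force: [0.6, 0.8, 0.7]
finger_gap: 0.778
grasp_force: 0.0
```

```bash
cat > ref.py <<'E'
from fit import *
# top-face corners from wrist pictures: fit lines to a mask's outer edges, then intersect -> minAreaRect-free quad
def topfit(views,h,p0):
    """views: (model, mask of the top face). Least-squares of corner-projected quad vs mask, with pixel growth per view."""
    def rend(m,p,g):
        x,y,z,a=p;c,s=np.cos(a),np.sin(a);q=np.array([[i*(42+g),j*(28+g),0] for i,j in((-1,-1),(1,-1),(1,1),(-1,1))])
        q=q@np.array([[c,-s,0],[s,c,0],[0,0,1]]).T+[x,y,z]
        im=np.zeros((400,640),np.uint8);cv2.fillConvexPoly(im,np.round(proj(m,q)*16).astype(np.int32),255,cv2.LINE_AA,4);return im/255.
    sc=np.array([6,6,6,.08]);p0=np.array(p0,float)
    L=lambda u:sum(1-np.minimum(r,M).sum()/np.maximum(r,M).sum() for m,M in views for r in[rend(m,p0+u*sc,0)])/len(views)
    u=np.zeros(4)
    for _ in range(3):u=minimize(L,u,method='Nelder-Mead',options=dict(initial_simplex=np.vstack([u,u+np.eye(4)]),maxfev=200)).x
    return p0+u*sc,L(u)
E
python3 - <<'E'
from ref import *
m2=eyes.camera_model('wrist');im=eyes.capture('wrist');r=eyes.cut_out('base','wrist')[0];save('w5',im)
print(env.read_state()['tcp_pos'],r['p'])
d=np.load('pics/w4.npz');m1=dict(m2);m1['view']=d['view']
def mask(im,m,x,y):
    hsv=cv2.cvtColor(im,cv2.COLOR_RGB2HSV);u,v=proj(m,[[x,y,40]])[0]
    M=((hsv[...,0]<25)|(hsv[...,0]>170))&(hsv[...,2]>20)&(hsv[...,1]>60)
    n,l=cv2.connectedComponents(M.astype(np.uint8),connectivity=4);return (l==l[int(v),int(u)]).astype(float)
V=[(m1,mask(d['im'],m1,645,71)),(m2,mask(im,m2,645,71))]
print([v[1].sum() for v in V],r['region'].sum())
for vs in (V[:1],V[1:],V): 
    p,l=topfit(vs,30,[645,71,40,.11]);print(np.round(p,1),np.degrees(p[3]).round(2),round(l,3))
p,l=fit('base',[(m2,r['region'].astype(float))],[645,71,10,.11]);print(p.round(1),np.degrees(p[3]),l)
p,l=fit('base',[(m2,r['region'].astype(float))],[645,71,10,.11],[1,1,0.0001,1]);print(p.round(1),np.degrees(p[3]),l)
E
```

```text
[695.11482604  70.48267573 131.25181469] 0.82
[np.float64(4584.0), np.float64(8197.0)] 8316
[6.45e+02 7.10e+01 2.98e+01 1.00e-01] 6.79 0.022
[6.449e+02 7.120e+01 3.300e+01 1.000e-01] 6.91 0.018
[6.45e+02 7.11e+01 3.16e+01 1.00e-01] 6.72 0.023
[6.449e+02 7.070e+01 4.800e+00 1.000e-01] 6.819261341498087 0.022158190287733248
[6.444e+02 7.070e+01 1.000e+01 1.000e-01] 6.648972218833456 0.0423064039805241
```

Call:
carry_out([
  {"dr":[0,0,0],"slide":[0,0,3],"gripper":0.22},
  {"dr":[0,0,0],"slide":[-1.4,-1.5,4],"gripper":0.22},
  {"dr":[0,0,0],"slide":[-2.0,-4,0],"gripper":0.22},
  {"dr":[0,0,0],"slide":[-2.0,-4.5,0],"gripper":0.22},
  {"dr":[0,0,0],"slide":[-2.0,-4.5,0],"gripper":0.22},
  {"dr":[0,0,0],"slide":[-2.0,-4.5,0],"gripper":0.22},
  {"dr":[0,0,0],"slide":[-2.0,-4.5,0],"gripper":0.22},
  {"dr":[0,0,0],"slide":[-2.0,-4.5,0],"gripper":0.22},
  {"dr":[0,0,0],"slide":[-2.0,-4,-2],"gripper":0.22},
  {"dr":[0,0,0],"slide":[-1.5,-3,-3],"gripper":0.22},
  {"dr":[0,0,0],"slide":[-0.4,-1.5,-2],"gripper":0.22},
  {"dr":[0,0,0],"slide":[0,0,0],"gripper":0.22},
])

```text
t: 9.55
tcp_pos: [518.6, -297.1, 128.5]
eef_rot: [[-1.0, 0.005, -0.002], [0.005, 1.0, -0.001], [0.002, -0.001, -1.0]]
ft_force: [-0.5, 0.2, 0.3]
finger_gap: 0.779
grasp_force: 0.0
```

```bash
python3 look.py w6 white 471 -295 0 0; python3 - <<'E'
from fit import *
m=eyes.camera_model('wrist')
for r in eyes.cut_out('jar_a','wrist')[:2]:print('jar',r['p'],onz(m,[r['position'][::-1]],30)[0].round(1))
E
```

```text
t 9.55 tcp [ 518.6 -297.1  128.5] R [ 0.005  1.    -0.001] f [-0.5  0.2  0.3] gap 0.7787093416343686
0.88 [146. 315.] 8017
0.74 [323. 632.] 2143
white [ 474.3 -296.3   -8.4] [1.7] 0.024
jar 0.79 [ 465.  -213.6   30. ]
```

View pics/w6.png

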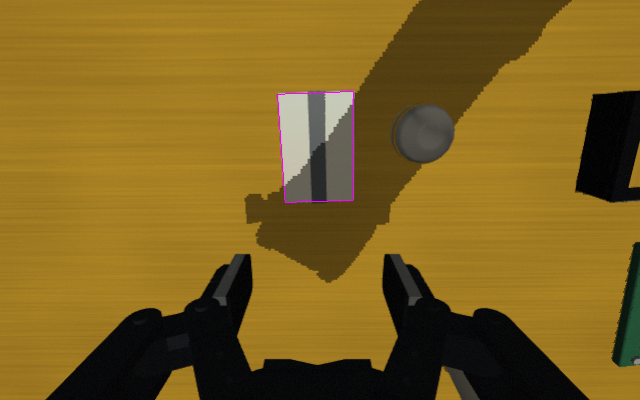

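White is at pixel (318,147), about (474,-296) with yaw 1.7°; the jar at (424,133) is 30 mm clear of it.

Call:
carry_out([
  {"dr":[0,0,1.7],"slide":[-1.5,0.1,-1],"gripper":0.22},
  {"dr":[0,0,0],"slide":[-2,0,-2],"gripper":0.22},
  {"dr":[0,0,0],"slide":[-0.95,0,-2],"gripper":0.22},
  {"dr":[0,0,0],"slide":[0,0,-3],"gripper":0.22},
  {"dr":[0,0,0],"slide":[0,0,-2.5],"gripper":0.22},
  {"dr":[0,0,0],"slide":[0,0,-1.5],"gripper":0.22},
  {"dr":[0,0,0],"slide":[0,0,-0.7],"gripper":0.22},
  {"dr":[0,0,0],"slide":[0,0,0],"gripper":0.22},
])

```text
t: 10.5
tcp_pos: [477.4, -292.7, 2.5]
eef_rot: [[-1.0, -0.031, 0.0], [-0.031, 1.0, 0.0], [-0.0, 0.0, -1.0]]
ft_force: [0.2, 0.3, 0.3]
finger_gap: 0.781
grasp_force: 0.0
```

```bash
python3 - <<'E'
from h import *
for _ in range(5):
    s=env.read_state();print(s['t'],np.round(s['tcp_pos'],1));im=eyes.capture('wrist')
E
```

```text
10.5 [ 477.4 -292.7    2.5]
10.55 [ 477.5 -293.1    3. ]
10.6 [ 477.7 -293.5    3.4]
10.65 [ 477.6 -293.6    3.5]
10.7 [ 477.5 -293.6    3.5]
```

Call:
carry_out([
  {"dr":[0,0,0],"slide":[-0.33,-0.27,-0.3],"gripper":0.22},
  {"dr":[0,0,0],"slide":[0,0,0],"gripper":0.22},
  {"dr":[0,0,0],"slide":[0,0,0],"gripper":0.4},
  {"dr":[0,0,0],"slide":[0,0,0],"gripper":0.6},
  {"dr":[0,0,0],"slide":[0,0,0],"gripper":1},
  {"dr":[0,0,0],"slide":[0,0,0],"gripper":1},
])

```text
t: 11.35
tcp_pos: [473.1, -296.3, -0.4]
eef_rot: [[-1.0, -0.029, -0.0], [-0.029, 1.0, -0.0], [0.0, -0.0, -1.0]]
ft_force: [-2.0, -1.3, 6.2]
finger_gap: 0.648
grasp_force: 64.5
```

Call:
carry_out([
  {"dr":[0,0,0],"slide":[0,0,1.5],"gripper":1},
  {"dr":[0,0,0],"slide":[0,0,4],"gripper":1},
  {"dr":[0,0,0.7],"slide":[1.5,2.5,3.5],"gripper":1},
  {"dr":[0,0,0.7],"slide":[2,4,2],"gripper":1},
  {"dr":[0,0,0.7],"slide":[2,4.4,2],"gripper":1},
  {"dr":[0,0,0.7],"slide":[2,4.4,2],"gripper":1},
  {"dr":[0,0,0.7],"slide":[2,4.4,0],"gripper":1},
  {"dr":[0,0,0.7],"slide":[2,4.4,0],"gripper":1},
  {"dr":[0,0,0.9],"slide":[2,4.4,0],"gripper":1},
  {"dr":[0,0,0],"slide":[1.8,4,0],"gripper":1},
  {"dr":[0,0,0],"slide":[1.2,3,0],"gripper":1},
  {"dr":[0,0,0],"slide":[0.6,1.2,0],"gripper":1},
])

```text
t: 12.55
tcp_pos: [642.7, 73.0, 147.6]
eef_rot: [[-0.992, -0.125, -0.0], [-0.125, 0.992, 0.002], [0.0, 0.002, -1.0]]
ft_force: [-0.1, 1.4, -3.8]
finger_gap: 0.648
grasp_force: 65.1
```

Call:
carry_out([
  {"dr":[0,0,0],"slide":[0,0,-3],"gripper":1},
  {"dr":[0,0,0],"slide":[0,0,-3],"gripper":1},
  {"dr":[0,0,0],"slide":[0,0,-1],"gripper":1},
  {"dr":[0,0,0],"slide":[0,0,0],"gripper":1},
  {"dr":[0,0,0],"slide":[0,0,0],"gripper":1},
  {"dr":[0,0,0],"slide":[0,0,0],"gripper":1},
])

```text
t: 13.15
tcp_pos: [643.8, 67.0, 79.4]
eef_rot: [[-0.993, -0.118, 0.003], [-0.118, 0.993, 0.0], [-0.003, 0.0, -1.0]]
ft_force: [1.5, -0.2, -3.1]
finger_gap: 0.646
grasp_force: 64.9
```

```bash
python3 - <<'E'
from h import *
im=eyes.capture('wrist');save('w7',im)
s=env.read_state();print({k:np.round(s[k],3).tolist() for k in('t','tcp_pos','eef_rot','ft_force','finger_gap','joint_positions')})
E
```

```text
{'t': 13.2, 'tcp_pos': [643.695, 67.097, 79.278], 'eef_rot': [[-0.993, -0.118, 0.003], [-0.118, 0.993, 0.001], [-0.003, 0.0, -1.0]], 'ft_force': [-0.633, -0.841, -3.09], 'finger_gap': 0.649, 'joint_positions': [-19.095, 34.547, 10.587, 100.568, -8.405, 45.492, 92.333]}
```

View pics/w7.png

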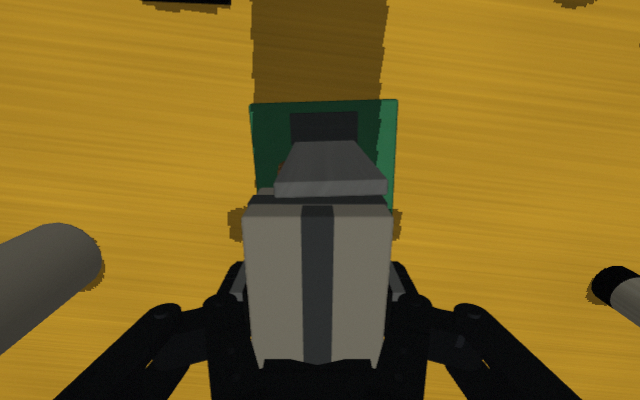

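White is held squarely; its near top edge runs from pixel (247,205) to (392,206), with the jig and stop plate behind. I work out the in-hand offset from that edge.

```bash
cat > held.py <<'E'
import sys
from h import *
# held.py u1 v1 u2 v2 zoff : near top edge corners; height above TCP
u=list(map(float,sys.argv[1:5]));zo=float(sys.argv[5])
m=eyes.camera_model('wrist');s=env.read_state();t=np.array(s['tcp_pos']);Rt=np.array(s['eef_rot'])
P=onz(m,[[u[0],u[1]],[u[2],u[3]]],t[2]+zo);d=P[1]-P[0];w=np.linalg.norm(d[:2])
ax=np.array([d[1],-d[0]])/w
yaw=np.degrees(np.arctan2(ax[1],ax[0]));tyaw=np.degrees(np.arctan2(-Rt[1,0],-Rt[0,0]))
c=P.mean(0)[:2]+42*ax
print('width',w.round(1),'yaw',yaw.round(2),'tool yaw',tyaw.round(2),'centre',c.round(1),'tcp',t.round(1),'rel',(c-t[:2]).round(1))
E
python3 held.py 246.5 205 393 206 40.4; python3 - <<'E'
from h import *
im=cv2.imread('pics/w7.png');g=cv2.cvtColor(im,6).astype(int)
for c in (262,280,350,375): print(c,g[185:222,c].tolist())
for r in (212,225): print(r,g[r,236:256].tolist(),g[r,384:402].tolist())
E
```

```text
width 51.5 yaw 6.37 tool yaw 6.78 centre [639.3  68.1] tcp [643.7  67.1  79.3] rel [-4.4  1. ]
262 [38, 40, 52, 73, 76, 74, 74, 72, 74, 66, 32, 32, 30, 32, 33, 32, 32, 32, 39, 64, 72, 74, 74, 74, 74, 74, 75, 74, 75, 74, 77, 85, 99, 102, 106, 105, 106]
280 [82, 83, 84, 83, 83, 84, 84, 86, 86, 82, 82, 79, 62, 35, 30, 33, 32, 33, 37, 64, 76, 74, 74, 74, 72, 75, 77, 75, 75, 75, 77, 87, 97, 104, 104, 106, 106]
350 [82, 83, 83, 83, 83, 83, 82, 83, 82, 78, 63, 31, 32, 32, 32, 34, 32, 30, 39, 58, 76, 72, 75, 75, 75, 74, 75, 74, 76, 77, 76, 87, 96, 105, 105, 105, 104]
375 [85, 83, 82, 82, 83, 82, 83, 83, 83, 68, 41, 31, 31, 33, 33, 31, 32, 30, 38, 57, 75, 75, 75, 75, 74, 73, 74, 73, 74, 77, 77, 85, 99, 105, 105, 107, 107]
212 [75, 74, 75, 74, 75, 75, 74, 76, 74, 71, 74, 75, 75, 74, 74, 76, 74, 73, 74, 74] [74, 74, 74, 76, 75, 68, 53, 38, 57, 70, 71, 71, 72, 71, 69, 72, 72, 70]
225 [72, 73, 73, 72, 72, 84, 97, 101, 105, 107, 107, 106, 107, 106, 107, 107, 107, 106, 106, 106] [105, 105, 107, 106, 105, 106, 105, 101, 99, 89, 75, 75, 74, 74, 74, 105, 128, 135]
```

```bash
python3 held.py 242 216 393.5 216 40.4
```

```text
width 53.9 yaw 6.79 tool yaw 6.78 centre [643.3  68.2] tcp [643.7  67.1  79.3] rel [-0.4  1.1]
```

```bash
python3 - <<'E'
from ref import *
m0=eyes.camera_model('wrist')
def rend(m,q,p,fs):
    mm=dict(m);mm['fov_y']=2*np.degrees(np.arctan(np.tan(np.radians(m['fov_y'])/2)/fs));return render(mm,q,p)
def run(name,q,p0,M):
    d=np.load(f'pics/{name}.npz');m=dict(m0);m['view']=d['view'];im=d['im'];M=M(cv2.cvtColor(im,cv2.COLOR_RGB2HSV).astype(int))
    c=proj(m,[[p0[0],p0[1],p0[2]+H[q]]])[0].astype(int)
    n,l=cv2.connectedComponents(M.astype(np.uint8),connectivity=4);M=(l==l[c[1],c[0]])*1.
    def L(u): 
        r=rend(m,q,[p0[0]+6*u[0],p0[1]+6*u[1],p0[2],p0[3]+.08*u[2]],1+.03*u[3]);return 1-np.minimum(r,M).sum()/np.maximum(r,M).sum()
    u=np.zeros(4)
    for _ in range(3):u=minimize(L,u,method='Nelder-Mead',options=dict(initial_simplex=np.vstack([u,u+np.eye(4)]),maxfev=200)).x
    print(name,q,M.sum(),p0[0]+6*u[0],p0[1]+6*u[1],np.degrees(p0[3]+.08*u[2]),'fs',1+.03*u[3],'loss',L(u))
run('w4','base',[645,71,10,.11],lambda h:((h[...,0]<25)|(h[...,0]>170))&(h[...,2]>20)&(h[...,1]>60))
run('w3','tinshut',[475,-34,0,.08],lambda h:(h[...,2]<60)|((h[...,1]<140)))
run('w6','white',[474,-296,0,.03],lambda h:(h[...,1]<110))
run('w1','slim',[463,292,0,0],lambda h:(h[...,0]<16)|(h[...,1]<110))
E
```

```text
w4 base 4584.0 641.5527824189178 71.07294180737509 6.829045519242015 fs 0.9647856440343509 loss 0.021087643776508735
w3 tinshut 202541.0 470.6327195943569 -26.367822803919072 -309.50027860827345 fs 8.696774226042448 loss 0.2452276984684807
w6 white 8235.0 472.03072419834376 -295.99108472560465 1.3932301472925555 fs 0.9752698237379784 loss 0.014743657645251762
w1 slim 4062.0 461.8718423855583 292.28071797648005 -1.5556327462048716 fs 0.9532740420232942 loss 0.024047596768064117
```

```bash
python3 - <<'E'
from h import *
m=eyes.camera_model('wrist')
im=cv2.imread('pics/w7.png');g=cv2.cvtColor(im,6).astype(int)
for r in (186,190): print(r,g[r,266:284].tolist(),g[r,378:396].tolist())
for c in (300,331,360): print(c,g[176:200,c].tolist())
P=onz(m,[[331,195.7],[317.7,216],[317.7,201]],119.7);print(P.round(1))
a=np.radians(6.8);u=np.array([np.cos(a),np.sin(a)]);v=np.array([-u[1],u[0]])
d=(P[1]-P[0])[:2]/0.965;print('gap',d@u,'lateral box-stop',d@v)
E
```

```text
186 [41, 41, 41, 40, 39, 39, 41, 53, 69, 76, 81, 80, 83, 83, 83, 82, 86, 85] [83, 85, 85, 85, 85, 85, 88, 82, 78, 69, 72, 78, 79, 77, 70, 72, 112, 137]
190 [75, 73, 74, 73, 74, 72, 74, 67, 65, 75, 79, 80, 83, 83, 84, 86, 86, 84] [83, 84, 86, 84, 82, 84, 82, 82, 78, 73, 71, 78, 78, 77, 70, 87, 119, 134]
300 [61, 59, 59, 60, 59, 65, 83, 86, 85, 87, 86, 85, 84, 85, 83, 84, 84, 83, 84, 80, 69, 52, 32, 33]
331 [62, 59, 61, 62, 65, 81, 86, 85, 85, 84, 83, 85, 83, 82, 82, 82, 81, 82, 80, 72, 51, 31, 34, 31]
360 [58, 58, 58, 63, 76, 82, 83, 83, 83, 85, 83, 82, 82, 84, 85, 84, 83, 82, 77, 63, 31, 33, 33, 33]
[[593.5  66.9 119.7]
 [601.5  63.2 119.7]
 [596.   62.5 119.7]]
gap 7.859269011553121 lateral box-stop -4.794328790615285
```

Call:
carry_out([
  {"dr":[0,0,0],"slide":[0.13,0.39,0],"gripper":1},
  {"dr":[0,0,0],"slide":[0,0,-1],"gripper":1},
  {"dr":[0,0,0],"slide":[0,0,-1.2],"gripper":1},
  {"dr":[0,0,0],"slide":[0,0,-0.8],"gripper":1},
  {"dr":[0,0,0],"slide":[0,0,-0.4],"gripper":1},
  {"dr":[0,0,0],"slide":[0,0,0],"gripper":1},
  {"dr":[0,0,0],"slide":[0,0,0],"gripper":1},
])

```text
t: 13.9
tcp_pos: [643.9, 71.0, 43.4]
eef_rot: [[-0.993, -0.118, -0.0], [-0.118, 0.993, -0.0], [0.0, -0.0, -1.0]]
ft_force: [-0.2, 0.6, -2.5]
finger_gap: 0.648
grasp_force: 65.0
```

Call:
carry_out([
  {"dr":[0,0,0],"slide":[0.09,0,-0.1],"gripper":1},
  {"dr":[0,0,0],"slide":[0,0,-0.1],"gripper":1},
  {"dr":[0,0,0],"slide":[0,0,-0.1],"gripper":1},
  {"dr":[0,0,0],"slide":[0,0,0],"gripper":1},
])

```text
t: 14.3
tcp_pos: [644.7, 71.1, 40.5]
eef_rot: [[-0.993, -0.118, -0.0], [-0.118, 0.993, 0.0], [0.0, 0.0, -1.0]]
ft_force: [-0.5, -0.2, -3.7]
finger_gap: 0.651
grasp_force: 65.0
```

Call:
carry_out([
  {"dr":[0,0,0],"slide":[0,0,-0.1],"gripper":1},
  {"dr":[0,0,0],"slide":[0,0,0],"gripper":1},
])

```text
t: 14.5
tcp_pos: [644.9, 71.1, 39.7]
eef_rot: [[-0.993, -0.118, 0.0], [-0.118, 0.993, 0.0], [-0.0, 0.0, -1.0]]
ft_force: [-0.0, -0.1, -2.1]
finger_gap: 0.646
grasp_force: 65.3
```

Call:
carry_out([
  {"dr":[0,0,0],"slide":[0,0,-0.05],"gripper":0.3},
  {"dr":[0,0,0],"slide":[0,0,0],"gripper":0.2},
  {"dr":[0,0,0],"slide":[0,0,0],"gripper":0.2},
  {"dr":[0,0,0],"slide":[0,0,1],"gripper":0.2},
  {"dr":[0,0,0],"slide":[0,0,4],"gripper":0.2},
  {"dr":[0,0,-1.7],"slide":[0.5,0,4],"gripper":0.2},
  {"dr":[0,0,-1.7],"slide":[2,0,3],"gripper":0.2},
  {"dr":[0,0,-1.7],"slide":[2,0,1.2],"gripper":0.2},
  {"dr":[0,0,-1.7],"slide":[0.5,0,0],"gripper":0.2},
  {"dr":[0,0,0],"slide":[0,0,0],"gripper":0.2},
  {"dr":[0,0,0],"slide":[0,0,0],"gripper":0.2},
])

```text
t: 15.6
tcp_pos: [693.1, 71.1, 169.6]
eef_rot: [[-1.0, -0.001, -0.003], [-0.001, 1.0, -0.0], [0.003, -0.0, -1.0]]
ft_force: [-0.6, -0.1, -0.2]
finger_gap: 0.8
grasp_force: 0.0
```

```bash
cat > st.py <<'E'
import sys
from ref import *
# compare the stacked item's top with the base seen from the same relative place
q,zt,name=sys.argv[1],float(sys.argv[2]),sys.argv[3]
m=eyes.camera_model('wrist');s=env.read_state();im=eyes.capture('wrist');save(name,im)
print('t',round(s['t'],2),np.round(s['tcp_pos'],1))
rs=eyes.cut_out(q,'wrist');print([(round(r['p'],2),np.round(r['position']).tolist(),int(r['region'].sum())) for r in rs[:3]])
qq='tinshut' if q=='tin' else q
M=rs[0]['region'].astype(float)
for f in (None,[1,1,1e-4,1]):
    p,l=fit(qq,[(m,M)],[645,71,zt-H[qq],.118],f);print('box',p.round(1),np.degrees(p[3]).round(2),round(l,3))
p,l=topfit([(m,M)],0,[645,71,zt,.118]);print('top',p.round(1),np.degrees(p[3]).round(2),round(l,3))
E
python3 st.py white 80 w8
```

```text
t 15.6 [693.1  71.1 169.6]
[(0.85, [143.0, 314.0], 8197), (0.24, [77.0, 320.0], 8208)]
box [6.458e+02 7.150e+01 3.410e+01 1.000e-01] 6.76 0.018
box [6.456e+02 7.150e+01 4.000e+01 1.000e-01] 7.02 0.047
top [6.458e+02 7.150e+01 7.400e+01 1.000e-01] 6.75 0.018
```

View pics/w8.png

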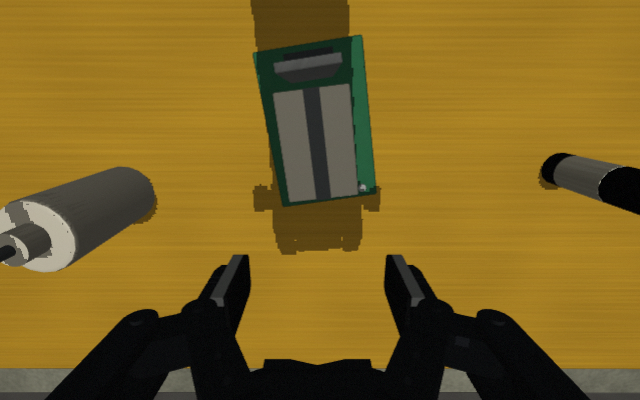

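White sits on the base within about 1 mm, with matching yaw: (645.8,71.5) against base (644.9,71.1) from the same kind of view. In the picture it is at (313,143), clear of the stop. Next is the tin.

Call:
carry_out([
  {"dr":[0,0,0],"slide":[-2,-1.3,0],"gripper":0.2},
  {"dr":[0,0,0],"slide":[-4,-2.5,0],"gripper":0.2},
  {"dr":[0,0,0],"slide":[-4,-2.5,0],"gripper":0.2},
  {"dr":[0,0,0],"slide":[-4,-2.4,-1],"gripper":0.2},
  {"dr":[0,0,0],"slide":[-2,-1.3,-2],"gripper":0.2},
  {"dr":[0,0,0],"slide":[-0.8,-0.5,-1],"gripper":0.2},
  {"dr":[0,0,0],"slide":[0,0,0],"gripper":0.2},
  {"dr":[0,0,0],"slide":[0,0,0],"gripper":0.2},
])

```text
t: 16.5
tcp_pos: [528.1, -32.9, 131.3]
eef_rot: [[-1.0, -0.001, 0.001], [-0.001, 1.0, 0.0], [-0.001, 0.0, -1.0]]
ft_force: [1.0, 0.3, 0.3]
finger_gap: 0.798
grasp_force: 0.0
```

```bash
python3 look.py w9 tinshut 475 -34 0 0.08
```

```text
t 16.5 tcp [528.1 -32.9 131.3] R [-0.001  1.     0.   ] f [1.  0.3 0.3] gap 0.7980289083348187
0.87 [131. 316.] 8256
tinshut [474.3 -34.   -3.8] [4.6] 0.036
```

Call:
carry_out([
  {"dr":[0,0,2.3],"slide":[-2,-0.1,-1],"gripper":0.2},
  {"dr":[0,0,2.3],"slide":[-2.5,0,-2],"gripper":0.2},
  {"dr":[0,0,0],"slide":[-0.9,0,-2],"gripper":0.2},
  {"dr":[0,0,0],"slide":[0,0,-3],"gripper":0.2},
  {"dr":[0,0,0],"slide":[0,0,-2.5],"gripper":0.2},
  {"dr":[0,0,0],"slide":[0,0,-1.5],"gripper":0.2},
  {"dr":[0,0,0],"slide":[0,0,-0.7],"gripper":0.2},
  {"dr":[0,0,0],"slide":[0,0,0],"gripper":0.2},
  {"dr":[0,0,0],"slide":[0,0,0],"gripper":0.2},
  {"dr":[0,0,0],"slide":[0,0,0],"gripper":0.2},
])

```text
t: 17.6
tcp_pos: [473.8, -34.7, 4.9]
eef_rot: [[-0.997, -0.08, 0.002], [-0.08, 0.997, 0.0], [-0.002, 0.0, -1.0]]
ft_force: [0.1, -0.3, -0.7]
finger_gap: 0.805
grasp_force: 0.0
```

Call:
carry_out([
  {"dr":[0,0,0],"slide":[0,0.05,-0.45],"gripper":0.2},
  {"dr":[0,0,0],"slide":[0,0,0],"gripper":0.2},
  {"dr":[0,0,0],"slide":[0,0,0],"gripper":0.4},
  {"dr":[0,0,0],"slide":[0,0,0],"gripper":0.6},
  {"dr":[0,0,0],"slide":[0,0,0],"gripper":1},
  {"dr":[0,0,0],"slide":[0,0,0],"gripper":1},
])

```text
t: 18.2
tcp_pos: [472.8, -34.4, -0.2]
eef_rot: [[-0.997, -0.08, 0.0], [-0.08, 0.997, 0.0], [-0.0, 0.0, -1.0]]
ft_force: [-0.8, -0.2, 5.0]
finger_gap: 0.65
grasp_force: 64.0
```

Call:
carry_out([
  {"dr":[0,0,0],"slide":[0,0,1.5],"gripper":1},
  {"dr":[0,0,0],"slide":[0,0,4.5],"gripper":1},
  {"dr":[0,0,0],"slide":[0,0,4.5],"gripper":1},
  {"dr":[0,0,0],"slide":[1,0.6,4],"gripper":1},
  {"dr":[0,0,1.1],"slide":[2.8,1.7,1.5],"gripper":1},
  {"dr":[0,0,1.1],"slide":[3.5,2.1,0],"gripper":1},
  {"dr":[0,0,0],"slide":[3.5,2.1,0],"gripper":1},
  {"dr":[0,0,0],"slide":[3,1.9,0],"gripper":1},
  {"dr":[0,0,0],"slide":[2.3,1.4,0],"gripper":1},
  {"dr":[0,0,0],"slide":[1,0.7,0],"gripper":1},
  {"dr":[0,0,0],"slide":[0,0,0],"gripper":1},
  {"dr":[0,0,0],"slide":[0,0,0],"gripper":1},
])

```text
t: 19.4
tcp_pos: [642.3, 69.5, 158.8]
eef_rot: [[-0.993, -0.118, -0.002], [-0.118, 0.993, -0.001], [0.002, -0.001, -1.0]]
ft_force: [-0.4, -0.1, -3.0]
finger_gap: 0.647
grasp_force: 65.6
```

Call:
carry_out([
  {"dr":[0,0,0],"slide":[0.16,0.14,-2],"gripper":1},
  {"dr":[0,0,0],"slide":[0,0,-3],"gripper":1},
  {"dr":[0,0,0],"slide":[0,0,-1.7],"gripper":1},
  {"dr":[0,0,0],"slide":[0,0,-0.7],"gripper":1},
  {"dr":[0,0,0],"slide":[0,0,0],"gripper":1},
  {"dr":[0,0,0],"slide":[0,0,0],"gripper":1},
  {"dr":[0,0,0],"slide":[0,0,0],"gripper":1},
])

```text
t: 20.1
tcp_pos: [646.1, 71.9, 87.0]
eef_rot: [[-0.993, -0.118, 0.002], [-0.118, 0.993, 0.0], [-0.002, 0.0, -1.0]]
ft_force: [0.4, -0.4, -2.4]
finger_gap: 0.647
grasp_force: 65.4
```

Call:
carry_out([
  {"dr":[0,0,0],"slide":[-0.2,-0.1,-0.3],"gripper":1},
  {"dr":[0,0,0],"slide":[0,0,-0.2],"gripper":1},
  {"dr":[0,0,0],"slide":[0,0,0],"gripper":1},
  {"dr":[0,0,0],"slide":[0,0,0],"gripper":1},
])

```text
t: 20.5
tcp_pos: [643.3, 71.0, 80.5]
eef_rot: [[-0.993, -0.118, -0.0], [-0.118, 0.993, 0.0], [0.0, 0.0, -1.0]]
ft_force: [-0.0, 0.4, -3.3]
finger_gap: 0.65
grasp_force: 65.5
```

Call:
carry_out([
  {"dr":[0,0,0],"slide":[0.05,0,-0.06],"gripper":1},
  {"dr":[0,0,0],"slide":[0,0,0],"gripper":1},
])

```text
t: 20.7
tcp_pos: [644.0, 71.0, 80.0]
eef_rot: [[-0.993, -0.118, 0.0], [-0.118, 0.993, 0.0], [-0.0, 0.0, -1.0]]
ft_force: [-0.6, 0.5, -2.1]
finger_gap: 0.646
grasp_force: 65.7
```

Call:
carry_out([
  {"dr":[0,0,0],"slide":[0,0,-0.05],"gripper":0.3},
  {"dr":[0,0,0],"slide":[0,0,0],"gripper":0.2},
  {"dr":[0,0,0],"slide":[0,0,0],"gripper":0.2},
  {"dr":[0,0,0],"slide":[0,0,1],"gripper":0.2},
  {"dr":[0,0,0],"slide":[0,0,4],"gripper":0.2},
  {"dr":[0,0,-1.7],"slide":[0.6,0,4],"gripper":0.2},
  {"dr":[0,0,-1.7],"slide":[2,0,3],"gripper":0.2},
  {"dr":[0,0,-1.7],"slide":[2,0,0.8],"gripper":0.2},
  {"dr":[0,0,-1.7],"slide":[0.5,0,0],"gripper":0.2},
  {"dr":[0,0,0],"slide":[0,0,0],"gripper":0.2},
  {"dr":[0,0,0],"slide":[0,0,0],"gripper":0.2},
])

```text
t: 21.8
tcp_pos: [693.4, 70.9, 206.1]
eef_rot: [[-1.0, -0.001, -0.003], [-0.001, 1.0, -0.0], [0.003, -0.0, -1.0]]
ft_force: [0.3, 0.2, -0.4]
finger_gap: 0.8
grasp_force: 0.0
```

```bash
python3 st.py tin 116 w10
```

```text
t 21.8 [693.4  70.9 206.1]
[(0.84, [140.0, 318.0], 8406), (0.6, [139.0, 318.0], 8359)]
box [6.456e+02 7.150e+01 7.610e+01 1.000e-01] 6.63 0.031
box [6.451e+02 7.150e+01 8.000e+01 1.000e-01] 6.91 0.04
top [6.455e+02 7.150e+01 1.123e+02 1.000e-01] 6.66 0.031
```

The tin is at (645.6,71.5), 6.6°, matching the white carton. Next is the slim carton.

Call:
carry_out([
  {"dr":[0,0,0],"slide":[-1.8,2.2,0],"gripper":0.22},
  {"dr":[0,0,0],"slide":[-3,3.7,0],"gripper":0.22},
  {"dr":[0,0,0],"slide":[-3,3.7,0],"gripper":0.22},
  {"dr":[0,0,0],"slide":[-3,3.7,-1],"gripper":0.22},
  {"dr":[0,0,0],"slide":[-3,3.7,-1.2],"gripper":0.22},
  {"dr":[0,0,0],"slide":[-2.5,3,-2.5],"gripper":0.22},
  {"dr":[0,0,0],"slide":[-1.2,1.6,-2.5],"gripper":0.22},
  {"dr":[0,0,0],"slide":[-0.5,0.5,-1.2],"gripper":0.22},
  {"dr":[0,0,0],"slide":[0,0,0],"gripper":0.22},
  {"dr":[0,0,0],"slide":[0,0,0],"gripper":0.22},
])

```text
t: 22.9
tcp_pos: [516.2, 290.4, 124.0]
eef_rot: [[-1.0, 0.002, 0.001], [0.002, 1.0, -0.001], [-0.001, -0.001, -1.0]]
ft_force: [-0.2, -0.6, 0.9]
finger_gap: 0.774
grasp_force: 0.0
```

```bash
python3 look.py w11 slim 463 292 0 -0.02
```

```text
t 22.9 tcp [516.2 290.4 124. ] R [ 0.002  1.    -0.001] f [-0.2 -0.6  0.9] gap 0.773777660298808
0.86 [131. 318.] 8235
0.44 [382.  15.] 1031
slim [462.5 292.1  -5.3] [-1.2] 0.022
```

Call:
carry_out([
  {"dr":[0,0,-1.1],"slide":[-2,0.1,-1],"gripper":0.22},
  {"dr":[0,0,0],"slide":[-2.5,0,-2],"gripper":0.22},
  {"dr":[0,0,0],"slide":[-0.9,0,-2],"gripper":0.22},
  {"dr":[0,0,0],"slide":[0,0,-3],"gripper":0.22},
  {"dr":[0,0,0],"slide":[0,0,-2],"gripper":0.22},
  {"dr":[0,0,0],"slide":[0,0,-1.2],"gripper":0.22},
  {"dr":[0,0,0],"slide":[0,0,-0.7],"gripper":0.22},
  {"dr":[0,0,0],"slide":[0,0,0],"gripper":0.22},
  {"dr":[0,0,0],"slide":[0,0,0],"gripper":0.22},
  {"dr":[0,0,0],"slide":[0,0,0],"gripper":0.22},
])

```text
t: 24.0
tcp_pos: [461.6, 293.4, 5.4]
eef_rot: [[-1.0, 0.019, 0.001], [0.019, 1.0, 0.001], [-0.001, 0.001, -1.0]]
ft_force: [0.1, -0.1, -1.1]
finger_gap: 0.778
grasp_force: 0.0
```

Call:
carry_out([
  {"dr":[0,0,0],"slide":[0,-0.15,-0.55],"gripper":0.22},
  {"dr":[0,0,0],"slide":[0,0,0],"gripper":0.22},
  {"dr":[0,0,0],"slide":[0,0,0],"gripper":0.4},
  {"dr":[0,0,0],"slide":[0,0,0],"gripper":0.6},
  {"dr":[0,0,0],"slide":[0,0,0],"gripper":1},
  {"dr":[0,0,0],"slide":[0,0,0],"gripper":1},
])

```text
t: 24.6
tcp_pos: [461.0, 291.5, -0.8]
eef_rot: [[-1.0, 0.019, 0.0], [0.019, 1.0, 0.0], [-0.0, 0.0, -1.0]]
ft_force: [-0.0, -0.4, 6.1]
finger_gap: 0.646
grasp_force: 64.0
```

Call:
carry_out([
  {"dr":[0,0,0],"slide":[0,0,1.5],"gripper":1},
  {"dr":[0,0,0],"slide":[0,0,4.5],"gripper":1},
  {"dr":[0,0,1.6],"slide":[0.8,-1,4.5],"gripper":1},
  {"dr":[0,0,1.6],"slide":[1.5,-1.8,3.5],"gripper":1},
  {"dr":[0,0,1.6],"slide":[2.6,-3.1,2],"gripper":1},
  {"dr":[0,0,1.6],"slide":[2.8,-3.5,0],"gripper":1},
  {"dr":[0,0,1.5],"slide":[2.8,-3.5,0],"gripper":1},
  {"dr":[0,0,0],"slide":[2.8,-3.5,0],"gripper":1},
  {"dr":[0,0,0],"slide":[2.5,-3,0],"gripper":1},
  {"dr":[0,0,0],"slide":[1.7,-2,0],"gripper":1},
  {"dr":[0,0,0],"slide":[0.8,-0.7,0],"gripper":1},
  {"dr":[0,0,0],"slide":[0,0,0],"gripper":1},
])

```text
t: 25.8
tcp_pos: [644.3, 69.5, 159.3]
eef_rot: [[-0.993, -0.116, 0.0], [-0.116, 0.993, -0.0], [-0.0, -0.0, -1.0]]
ft_force: [-0.6, -0.6, -1.1]
finger_gap: 0.646
grasp_force: 63.9
```

Call:
carry_out([
  {"dr":[0,0,0],"slide":[0,0,0],"gripper":1},
  {"dr":[0,0,0],"slide":[0,0,0],"gripper":1},
])

```text
t: 26.0
tcp_pos: [642.8, 73.0, 158.9]
eef_rot: [[-0.993, -0.121, -0.001], [-0.121, 0.993, 0.001], [0.001, 0.001, -1.0]]
ft_force: [0.0, -0.1, -0.2]
finger_gap: 0.645
grasp_force: 63.9
```

Descend 37 mm, to about 122.

Call:
carry_out([
  {"dr":[0,0,0],"slide":[0,-0.15,-1],"gripper":1},
  {"dr":[0,0,0],"slide":[0,0,-1.5],"gripper":1},
  {"dr":[0,0,0],"slide":[0,0,-0.8],"gripper":1},
  {"dr":[0,0,0],"slide":[0,0,-0.4],"gripper":1},
  {"dr":[0,0,0],"slide":[0,0,0],"gripper":1},
  {"dr":[0,0,0],"slide":[0,0,0],"gripper":1},
  {"dr":[0,0,0],"slide":[0,0,0],"gripper":1},
])

```text
t: 26.7
tcp_pos: [644.3, 68.9, 122.4]
eef_rot: [[-0.993, -0.118, 0.001], [-0.118, 0.993, 0.0], [-0.001, 0.0, -1.0]]
ft_force: [1.2, -1.0, -1.0]
finger_gap: 0.642
grasp_force: 63.9
```

Call:
carry_out([
  {"dr":[0,0,0],"slide":[0,0.18,-0.3],"gripper":1},
  {"dr":[0,0,0],"slide":[0,0,-0.2],"gripper":1},
  {"dr":[0,0,0],"slide":[0,0,0],"gripper":1},
  {"dr":[0,0,0],"slide":[0,0,0],"gripper":1},
])

```text
t: 27.1
tcp_pos: [643.8, 70.8, 116.9]
eef_rot: [[-0.993, -0.119, -0.0], [-0.119, 0.993, -0.0], [0.0, -0.0, -1.0]]
ft_force: [-0.8, 0.0, -1.4]
finger_gap: 0.643
grasp_force: 63.9
```

Call:
carry_out([
  {"dr":[0,0,0],"slide":[0,0,-0.1],"gripper":1},
  {"dr":[0,0,0],"slide":[0,0,0],"gripper":1},
  {"dr":[0,0,0],"slide":[0,0,0],"gripper":1},
])

```text
t: 27.4
tcp_pos: [643.8, 70.7, 115.9]
eef_rot: [[-0.993, -0.118, -0.0], [-0.118, 0.993, -0.0], [0.0, -0.0, -1.0]]
ft_force: [-1.1, -0.6, -1.1]
finger_gap: 0.647
grasp_force: 63.9
```

Call:
carry_out([
  {"dr":[0,0,0],"slide":[0,0,-0.06],"gripper":1},
  {"dr":[0,0,0],"slide":[0,0,0],"gripper":1},
])

```text
t: 27.6
tcp_pos: [643.8, 70.8, 115.3]
eef_rot: [[-0.993, -0.118, -0.0], [-0.118, 0.993, 0.0], [0.0, 0.0, -1.0]]
ft_force: [-0.1, -0.3, -1.5]
finger_gap: 0.645
grasp_force: 63.9
```

Call:
carry_out([
  {"dr":[0,0,0],"slide":[0,0,-0.06],"gripper":1},
  {"dr":[0,0,0],"slide":[0,0,0],"gripper":1},
])

```text
t: 27.8
tcp_pos: [643.9, 70.8, 115.2]
eef_rot: [[-0.993, -0.118, 0.0], [-0.118, 0.993, 0.0], [-0.0, 0.0, -1.0]]
ft_force: [-1.6, -0.5, 3.6]
finger_gap: 0.643
grasp_force: 64.5
```

Contact. I release, back off and look.

Call:
carry_out([
  {"dr":[0,0,0],"slide":[0,0,0],"gripper":0.3},
  {"dr":[0,0,0],"slide":[0,0,0],"gripper":0.2},
  {"dr":[0,0,0],"slide":[0,0,0],"gripper":0.2},
  {"dr":[0,0,0],"slide":[0,0,1],"gripper":0.2},
  {"dr":[0,0,0],"slide":[0,0,4],"gripper":0.2},
  {"dr":[0,0,-1.7],"slide":[0.6,0,4],"gripper":0.2},
  {"dr":[0,0,-1.7],"slide":[2,0,2.5],"gripper":0.2},
  {"dr":[0,0,-1.7],"slide":[2,0,0.5],"gripper":0.2},
  {"dr":[0,0,-1.7],"slide":[0.5,0,0],"gripper":0.2},
  {"dr":[0,0,0],"slide":[0,0,0],"gripper":0.2},
  {"dr":[0,0,0],"slide":[0,0,0],"gripper":0.2},
])

```text
t: 28.9
tcp_pos: [693.6, 70.7, 233.6]
eef_rot: [[-1.0, -0.001, -0.003], [-0.001, 1.0, -0.0], [0.003, -0.0, -1.0]]
ft_force: [-0.5, -0.2, -0.3]
finger_gap: 0.797
grasp_force: 0.0
```

```bash
python3 st.py slim 146 w12; python3 - <<'E'
from fit import *
im=eyes.capture('scene');c=cv2.resize(im[140:290,230:400],(680,600),interpolation=cv2.INTER_CUBIC);save('s2',c)
E
```

```text
t 28.9 [693.6  70.7 233.6]
[(0.66, [142.0, 315.0], 8448)]
box [6.456e+02 7.120e+01 1.113e+02 1.000e-01] 6.9 0.019
box [6.454e+02 7.140e+01 1.160e+02 1.000e-01] 7.08 0.037
top [6.456e+02 7.120e+01 1.411e+02 1.000e-01] 6.91 0.019
```

View pics/s2.png

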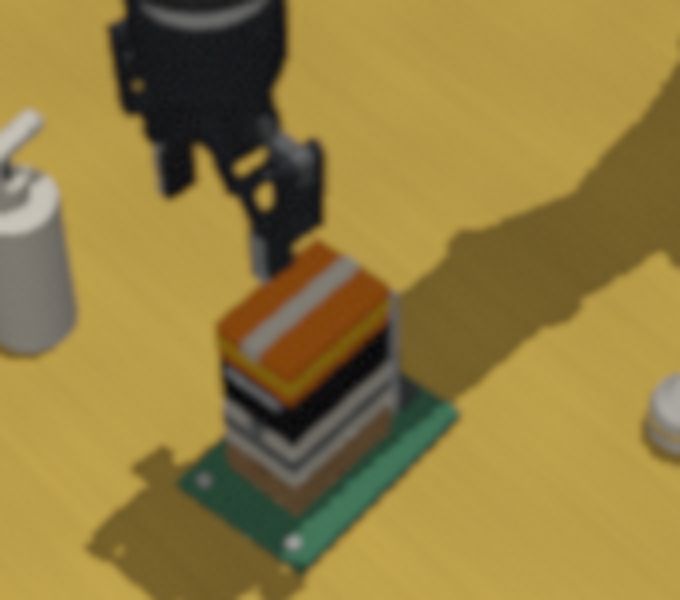

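The enlarged scene view shows the column orange, black tin, white, kraft, with its near corner running straight down at about x=295. Nothing else has moved and the gripper is clear, so I hand in.

```bash
python3 -c "
from h import *
print(job.job_done())"
```

```text
the job is handed in; nothing more can be done
None
```

I shut the tin's lid and stacked white, tin and slim on the kraft carton, flush to about 1 mm and 0.3° by wrist-camera measurement; everything is released and the job is handed in at about 29 s of the 72 s (no verdict was returned).

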